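Switch off the carving bench's dust extractor and pop its filter hatch

TASK

The dust extractor's filter is due for a change: switch the extractor off at its rocker switch, then press the orange pad of the filter hatch once with a fingertip, all the way down, and let go, so that the push-push latch releases and the hatch springs up by itself. Finish clear of the machine with the switch off and the hatch standing open. Only press: do not grip or lift anything, and leave the stones and tools on and round the machine where they are.

Things in the scene. Friction and masses are not known exactly. Their poses are not given: they have to be found in the camera images.
- extractor: benchtop dust extractor, fixed grey box 280 (x) x 340 (y) x 150 mm high; origin at the centre of its underside; x to its back, y to its left. The front with the round louvred intake faces -x, the robot. On its flat top: the filter hatch on the left; on the right the rocker switch in front, a fixed 20 mm high speed knob 95 mm behind it, then a loose amber stone
- filter_hatch (a joint): filter hatch, light grey plate 166 (x) x 184 (y) x 12 mm, hinged along its back edge, its top 162 mm above the bench when shut. Angle in rad: 0 shut, negative pressed in (stop at -0.047), 0.95 fully open at its stop. Sprung and damped: once unlatched it rises by itself in about 1.5 s and stays; the front edge then stands 140 mm above the machine's top, 70 mm further back
- press_pad (a point): centre of the orange ribbed press pad, 30 (x) x 50 (y) mm, at the middle of the hatch's front edge over the push-push latch, 150 mm in front of the hinge, 163 mm above the bench when shut; moves with the hatch. Press it down to its stop (7 mm, about 10 N; it starts to move at 5 N) and release: it unlatches beyond 5.5 mm. Pressed down again, it latches shut
- hatch_hinge (a point): point on the hatch's hinge line, 152 mm above the bench, midway along it (moves with the hatch's turning; its x, y, z axes are the hatch plate's)
- latch_pin (a joint): turn of the latch's T-headed pin under the hatch, rad: near 0 latched at the start, about 1.3 after one press and release, about 3.1 (latched again) after a second
- fan_switch (a joint): rocker switch of the extractor, rad: +0.2 on (rear black end down), -0.2 off (front red end down); it snaps over the middle and stays; 2 to 3 N on the red end tips it
- switch_off_end (a point): on the top of the red front end of the rocker (the end to press), 16 mm in front of the rocker's pivot; the rocker is 46 (x) x 24 (y) mm; when on, this point is about 170 mm above the bench and goes down about 6 mm as the switch tips to off; it moves with the rocker
- amber_oval: loose pale amber stone, 48 x 36 x 20 mm, on the right rear of the machine's top; origin at the centre of its underside. Leave alone
- amber_drop: loose honey-coloured amber stone, 32 x 40 x 16 mm, on the machine's top behind the hatch; origin at the centre of its underside. Leave alone
- rough_amber: loose dark brown rough stone, 68 x 54 x 36 mm, on the bench; origin at the centre of its underside. Leave alone
- handpiece: dark rotary carving handpiece, 26 mm thick, 170 mm long, lying on the bench in front of the machine; origin under its middle, x along it. Leave alone
- pencil: mechanical pencil, 11 mm thick, 140 mm long, lying on the bench in front of the machine; origin under its middle, x along it. Leave alone
- bur_block: wooden block 60 x 100 x 28 mm with steel burs standing in it to 58 mm; origin at the centre of its underside. Leave alone
- polish_jar: blue jar with a white cap, 60 mm wide, 55 mm high; origin at the centre of its underside. Leave alone
- dust_brush: brush lying on the bench, x along it; origin under its middle. Leave alone

How it is judged:
By the outcome, as a careful person would: the job done as asked, in the order asked, and still so for the second after the job is handed in, with the robot touching nothing.
It also fails if it takes over 35 s, if anything falls off the work surface, if the arm or the gripper's body presses on something with over 40 N, if the wrist force passes 120 N, or if a joint passes its speed limit or range.

ROBOT

A 6-joint arm with a two-finger parallel gripper is mounted at the origin on the work surface. World frame = base frame: x ahead of the robot, y to its left, z up, the work surface at z = 0. Lengths are in m, angles in degrees, forces in N, time in s.
With the tool pointing down it reaches from about 0.35 to 0.875 m from the base axis. Payload 4.2 kg.
Tool frame: the origin (TCP) lies midway between the tips of the shut fingers; the grasp point (between the pads) lies 19 mm behind it; z points along the fingers, y is the direction in which the jaws open and shut (so a half turn about z gives the same grasp; the last joint's range is limited). The gripper opens to 87 mm and grips with 3 to 60 N. Pads are 19 mm wide; open, the fingers measure 117 mm over their backs; the gripper's body (75 mm by 190 mm) begins 51 mm behind the grasp point.
Start: joints at [81.853, 22.042, 0.453, 0, -68.411, -14.817], TCP at [0.244, 0.575, 0.223] pointing down, gripper open.
Joint ranges: [-179.83, 179.83], [-69.29, 118.12], [-61.27, 80.66], [-181.25, 117.63], [-171.15, -9.14], [-177.46, 177.46]. Speed limits (degrees/s): [159.86, 159.86, 180, 180, 180, 180].

INTERFACE

Orientations are given as a 3x3 rotation matrix whose columns are the frame's x, y, z axes.
In Python, from station import r gives the robot as it stands.
- The arm moves only by the tool servo_tool, never from a script. Its arguments are lists of equal length, an entry for each row: "slide": the shift along the world's x, y, z in units of 60 mm (1.0 is 60 mm), a list of three; "twist": the turn, a rotation vector about the world's x, y, z in units of 6 degrees (1.0 is 6 degrees), a list of three; "gripper": the closure, from 0 (fully open) to 1 (shut). In form: {"slide": [[x, y, z], ...], "twist": [[wx, wy, wz], ...], "gripper": [gripper, ...]}. A call has 1 to 12 rows; each row shifts and turns the commanded pose from where the row before left it; what a row does not reach is not made up. A row lasts 1/8 s, in which the tool goes at most 62.5 mm and 10.7 degrees, less where a joint would pass 70% of its speed; a pose out of reach is approached as far as the arm can. A call is refused whole if a number of a shift passes 1 or a number of a turn 1, either way. A call with a gripper value outside its range is refused whole. The fingers move at their own pace and stop on an object; the grip force is fixed at half the most. Time passes only in rows, so rows that do not move let the fingers close. It gives the time, the measured TCP pose, the force and the opening at its end, in the units of the state.
- r.sense(): the state, without advancing time (a new reading comes with each control period).
- r.capture(name): name is "scene" or "side" or "wrist"; returns a dict with "image" (400x640x3 uint8, blue, green, red), "intrinsics" (3x3 intrinsics, pixels), "k1" (the pictures are not rectified: a ray, as slopes to the right and down, at radius r is drawn at 1 + k1 r^2 times it, then the intrinsics apply), "R" (3x3) and "t" (3): a world point X has camera coordinates R X + t. Camera axes: x right, y down, z forward; pixel columns grow to the right and rows downward; lengths in m; the calibration is good to about 2 mm. A picture is of the moment at which its call begins. There is no depth.
- r.finish_job(): hands the job in, once; it reports no verdict.
The state is a dict: "time_s": time; "joints": joint angles; "joint_velocities": joint speeds; "effort": joint torques, N m; "tcp_pos": TCP position; "ee_rot": TCP orientation; "wrist_force": force on the tool from outside, world axes, zero at the start; "moment": the same for the moment, N m; "gripper_width": opening from 0.0 (shut) to 1.0 (fully open).
Only numpy, scipy, OpenCV 4.12 (cv2) and the standard library are available. Lean on these libraries where they do the work, as an engineer would, in place of code of your own. Each camera call takes 0.05 s, during which the arm holds its last target.

## Working session

There is one attempt and no reset: what is moved stays moved. The work goes in short steps, Python scripts to look and compute and a tool call to move; the robot and the scene stay as the last step left them, time stands still between calls to the robot, and variables do not carry over. Pictures are saved under pics/ and viewed, and the job is handed in when it is done.

Besides the shell and the picture viewer there is one more tool, called as name(argument=value, ...) on one line, values as JSON. servo_tool: Moves the arm, as the interface text tells. Its arguments: {"type":"object","properties":{"slide":{"type":"array","items":{"type":"array","items":{"type":"number"}}},"twist":{"type":"array","items":{"type":"array","items":{"type":"number"}}},"gripper":{"type":"array","items":{"type":"number"}}},"required":["slide","twist","gripper"]}

```bash
mkdir -p pics; cat > h.py <<'E'
import numpy as np, cv2, pickle
from station import r
def cap(n,tag):
    c=r.capture(n); cv2.imwrite(f'pics/{tag}.png',c['image']); pickle.dump(c,open(f'pics/{tag}.pkl','wb')); return c
def load(tag): return pickle.load(open(f'pics/{tag}.pkl','rb'))
def ray(c,u,v):
    K=np.array(c['intrinsics']); k=c['k1']
    p=cv2.undistortPoints(np.array([[[u,v]]],float),K,np.array([k,0,0,0,0.]))[0,0]
    R=np.array(c['R']);t=np.array(c['t']).ravel()
    return -R.T@t, R.T@np.array([p[0],p[1],1])
def at_z(c,u,v,z):
    o,d=ray(c,u,v); return o+d*(z-o[2])/d[2]
def proj(c,X):
    K=np.array(c['intrinsics']); R=np.array(c['R']);t=np.array(c['t']).ravel()
    return cv2.projectPoints(np.array(X,float).reshape(-1,1,3),cv2.Rodrigues(R)[0],t,K,np.array([c['k1'],0,0,0,0.]))[0][:,0]
E
python3 - <<'E'
from h import *
for n in("scene","side","wrist"): 
    c=cap(n,n+"0"); print(n,c['k1'],-np.array(c['R']).T@np.array(c['t']).ravel())
print(r.sense())
E
```

```text
scene -0.09627206908631462 [1.12125717 0.55905503 1.13005222]
side -0.08422832484070258 [-0.08852742 -0.71505157  0.82742676]
wrist 0.02056727649905112 [0.30418425 0.5500309  0.38427778]
{'time_s': 0.15, 'joints': array([ 8.18518591e+01,  2.20808836e+01,  3.98457022e-01, -1.99696666e-02,
       -6.84120168e+01, -1.48162701e+01]), 'joint_velocities': array([ 0.03401181, -0.14480668,  0.17995451,  0.11173204,  0.0603154 ,
        0.05416685]), 'effort': array([-1.79686940e-04, -3.91053557e+01,  1.87586796e+01,  4.22238484e+00,
        1.23702738e-02, -1.37610059e-04]), 'tcp_pos': array([0.2436647 , 0.57505454, 0.22171461]), 'ee_rot': array([[ 9.20697262e-01, -3.90277138e-01, -5.54438383e-04],
       [-3.90277517e-01, -9.20695903e-01, -1.58575196e-03],
       [ 1.08413587e-04,  1.67638232e-03, -9.99998589e-01]]), 'wrist_force': array([-0.35986547, -0.18825557,  1.25133664]), 'moment': array([ 0.00692692,  0.04175687, -0.00919754]), 'gripper_width': 0.9997851136644746}
```

View pics/scene0.png

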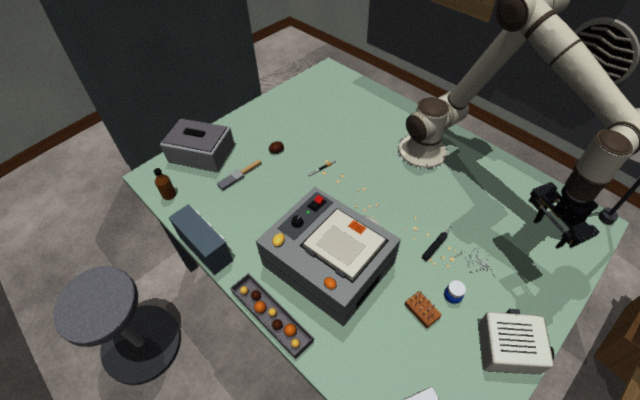

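View pics/side0.png

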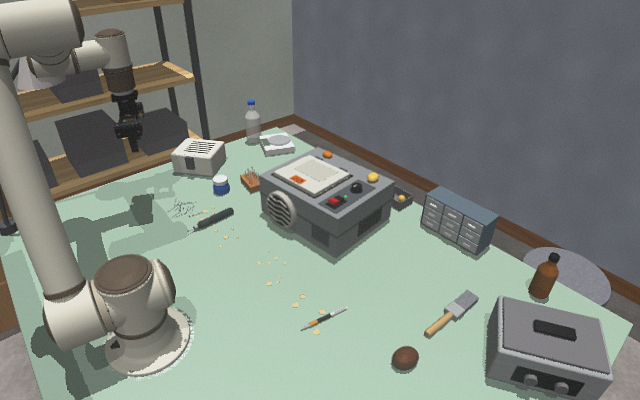

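View pics/wrist0.png

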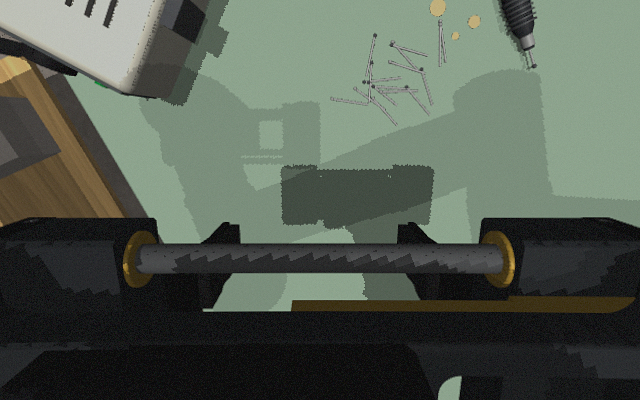

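```bash
python3 - <<'E'
from h import *
a=load('scene0')['image'][170:330,240:420]; cv2.imwrite('pics/sc_crop.png',cv2.resize(a,None,fx=4,fy=3.75,interpolation=cv2.INTER_CUBIC) if 0 else cv2.resize(a,(675,600),interpolation=cv2.INTER_CUBIC))
a=load('side0')['image'][135:265,250:410]; cv2.imwrite('pics/sd_crop.png',cv2.resize(a,(720,585),interpolation=cv2.INTER_CUBIC))
E
```

```text
(no output)
```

View pics/sc_crop.png

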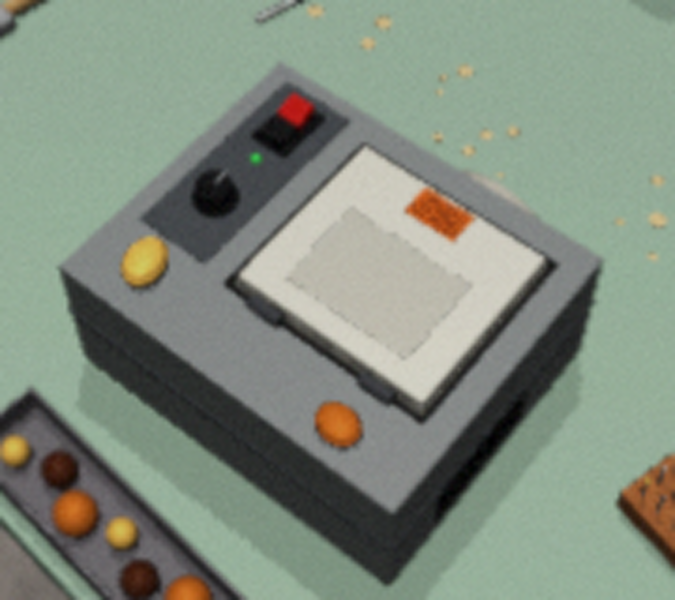

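View pics/sd_crop.png

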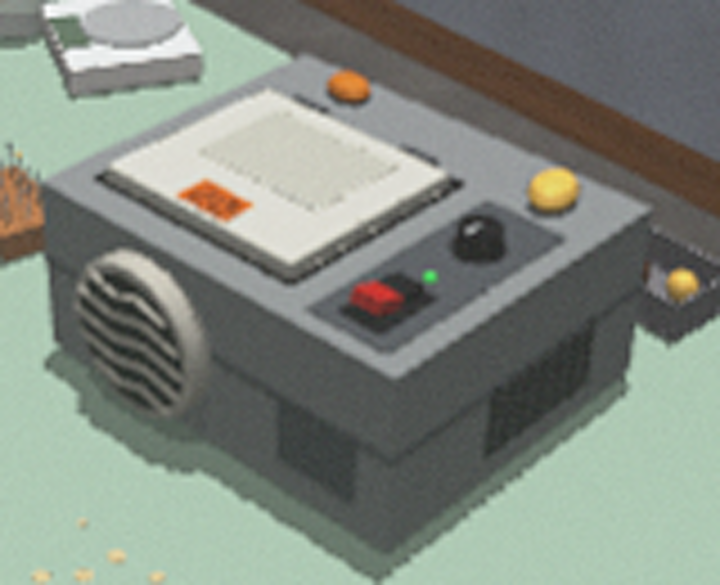

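```bash
python3 - <<'E'
from h import *
S=load('scene0');D=load('side0')
s=lambda p:(240+(p[0]+.5)/3.75-.5,170+(p[1]+.5)/3.75-.5)
d=lambda p:(250+(p[0]+.5)/4.5-.5,135+(p[1]+.5)/4.5-.5)
def tri(p,q):
    o1,a=ray(S,*s(p));o2,b=ray(D,*d(q)); 
    l=np.linalg.lstsq(np.c_[a,-b],o2-o1,rcond=None)[0]
    x,y=o1+a*l[0],o2+b*l[1]; return (x+y)/2,np.linalg.norm(x-y)
for n,p,q,z in [('FR',(283,65),(392,380),.15),('BR',(62,268),(650,210),.15),('BL',(392,512),(300,57),.15),('FL',(600,263),(46,185),.15),('pad',(440,214),(215,199),.163),('red',(296,109),(377,298),.17),('knob',(215,190),(478,235),.17),('amb',(145,261),(554,188),.165),('drop',(338,424),(349,86),.16)]:
    print(n,at_z(S,*s(p),z)[:2].round(4),at_z(D,*d(q),z)[:2].round(4),*[np.round(v,4) for v in tri(p,q)])
E
```

```text
FR [ 0.5461 -0.0772] [ 0.5396 -0.084 ] [ 0.5436 -0.08    0.1457] 0.0
BR [ 0.8221 -0.0507] [ 0.816  -0.0579] [ 0.8211 -0.0537  0.1458] 0.0009
BL [0.7891 0.2827] [0.7782 0.2786] [0.7856 0.2832 0.1455] 0.0051
FL [0.5165 0.2569] [0.5079 0.2442] [0.5132 0.2544 0.1434] 0.0018
pad [0.5774 0.1378] [0.5757 0.1348] [0.5769 0.137  0.1615] 0.0008
red [ 0.585  -0.0206] [ 0.5727 -0.0338] [ 0.5806 -0.0255  0.162 ] 0.0002
knob [ 0.6916 -0.0073] [ 0.675  -0.0232] [ 0.6869 -0.0129  0.1601] 0.0007
amb [0.7759 0.0011] [ 0.7661 -0.0094] [ 0.7738 -0.0027  0.1588] 0.0005
drop [0.7695 0.2095] [0.7627 0.2026] [0.7679 0.2081 0.156 ] 0.0001
```

servo_tool(slide=[[0, 0, 0.9], [0.3, -0.75, 0.6], [0.3, -0.85, 0.3], [0.3, -0.85, 0], [0.3, -0.85, 0], [0.3, -0.85, 0], [0.3, -0.85, 0], [0.3, -0.85, 0], [0.3, -0.85, 0], [0.3, -0.85, 0], [0.3, -0.85, 0], [0.3, -0.2, 0]], twist=[[0, 0, 0], [0, 0, 0.43], [0, 0, 0.43], [0, 0, 0.43], [0, 0, 0.43], [0, 0, 0.43], [0, 0, 0.43], [0, 0, 0.43], [0, 0, 0.43], [0, 0, 0.43], [0, 0, 0.43], [0, 0, 0.43]], gripper=[1, 1, 1, 1, 1, 1, 1, 1, 1, 1, 1, 1])

```text
time_s: 1.65
tcp_pos: [0.4417, 0.0569, 0.3307]
ee_rot: [[0.996, 0.092, 0.0], [0.092, -0.996, 0.0], [0.0, -0.0, -1.0]]
wrist_force: [-0.1, 0.6, 0.5]
gripper_width: 0.007
```

servo_tool(slide=[[0, 0, 0], [0, 0, 0]], twist=[[0, 0, 0], [0, 0, 0]], gripper=[1, 1])

```text
time_s: 1.9
tcp_pos: [0.4414, 0.0597, 0.3303]
ee_rot: [[0.996, 0.094, -0.001], [0.094, -0.996, -0.0], [-0.001, -0.0, -1.0]]
wrist_force: [0.4, 1.2, -1.1]
gripper_width: 0.005
```

```bash
python3 - <<'E'
from h import *
c=cap('wrist','w1');print(c['intrinsics'],-np.array(c['R']).T@np.array(c['t']).ravel(),np.array(c['R'])[2]);print(r.sense())
E
```

```text
[[311.27724675   0.         318.35658266]
 [  0.         311.27724675 196.32086192]
 [  0.           0.           1.        ]] [0.50687409 0.06636955 0.49292831] [-0.24308498 -0.0236475  -0.96971671]
{'time_s': 1.95, 'joints': array([ 2.87514204e+01,  3.49387652e-01, -1.17677974e+01, -1.47615288e-02,
       -7.78993547e+01,  6.66975080e+01]), 'joint_velocities': array([ 0.55153197, -0.14933076,  0.15653906, -0.01173906,  0.04164732,
        0.16767164]), 'effort': array([-2.89628869e-01, -1.98970753e+01,  1.97883618e+01,  4.35863435e+00,
        8.35557003e-02, -4.86920515e-03]), 'tcp_pos': array([0.44132257, 0.0599488 , 0.33044646]), 'ee_rot': array([[ 9.95486299e-01,  9.49046294e-02, -3.74251827e-04],
       [ 9.49046663e-02, -9.95486362e-01,  8.20035668e-05],
       [-3.64780071e-04, -1.17151672e-04, -9.99999927e-01]]), 'wrist_force': array([0.59454876, 0.45410222, 0.59876555]), 'moment': array([ 0.00531248,  0.02058573, -0.03249323]), 'gripper_width': 0.005476823940200063}
```

View pics/w1.png

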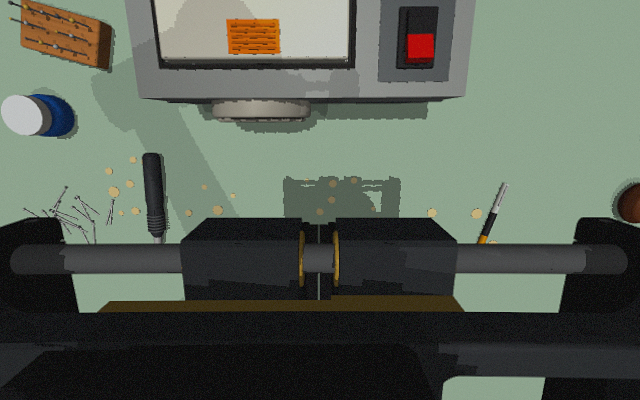

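```bash
python3 - <<'E'
from h import *
c=load('w1')
a=c['image'][0:110,370:480]; cv2.imwrite('pics/w1c.png',cv2.resize(a,(600,600),interpolation=cv2.INTER_NEAREST))
for n,p,z in [('padc',(254,36.5),.163),('pFL',(228,54),.163),('pFR',(280,54),.163),('pBL',(228,19),.163),('red',(421,48),.17),('FL',(138,98),.15),('FR',(466,96),.15),('hFL',(159,59),.162),('hFR',(349,60),.162)]: print(n,at_z(c,*p,z).round(4))
E
```

```text
padc [0.5762 0.135  0.163 ]
pFL [0.5582 0.1596 0.163 ]
pFR [0.5632 0.1092 0.163 ]
pBL [0.5888 0.1602 0.163 ]
red [ 0.5797 -0.0247  0.17  ]
FL [0.5084 0.2554 0.15  ]
FR [ 0.5431 -0.0853  0.15  ]
hFL [0.5471 0.2267 0.162 ]
hFR [0.5645 0.0414 0.162 ]
```

View pics/w1c.png

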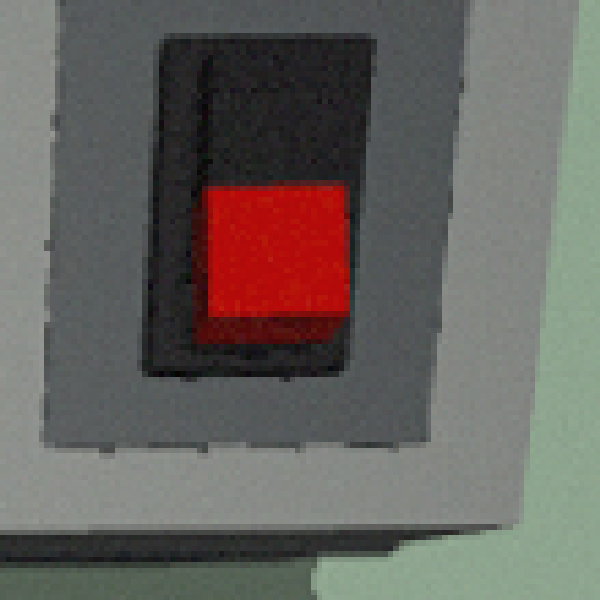

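servo_tool(slide=[[0.44, -0.28, 0], [0.44, -0.28, 0], [0.44, -0.28, -0.3], [0.44, -0.28, -0.6], [0.45, -0.3, -0.6], [0, 0, -0.6], [0, 0, -0.2], [0, 0, 0], [0, 0, 0]], twist=[[0, 0, 0], [0, 0, 0], [0, 0, 0], [0, 0, 0], [0, 0, 0], [0, 0, 0], [0, 0, 0], [0, 0, 0], [0, 0, 0]], gripper=[1, 1, 1, 1, 1, 1, 1, 1, 1])

```text
time_s: 3.08
tcp_pos: [0.5753, -0.0251, 0.1946]
ee_rot: [[0.995, 0.096, 0.004], [0.096, -0.995, 0.0], [0.004, 0.0, -1.0]]
wrist_force: [-0.2, 0.5, -0.1]
gripper_width: 0.004
```

```bash
python3 - <<'E'
from h import *
for n in('side','scene','wrist'): c=cap(n,n+'2')
a=load('side2')['image'][135:235,280:400]; cv2.imwrite('pics/sd2c.png',cv2.resize(a,(720,600),interpolation=cv2.INTER_CUBIC))
print(r.sense()['tcp_pos'])
E
```

```text
[ 0.57496237 -0.02538347  0.19415463]
```

View pics/sd2c.png

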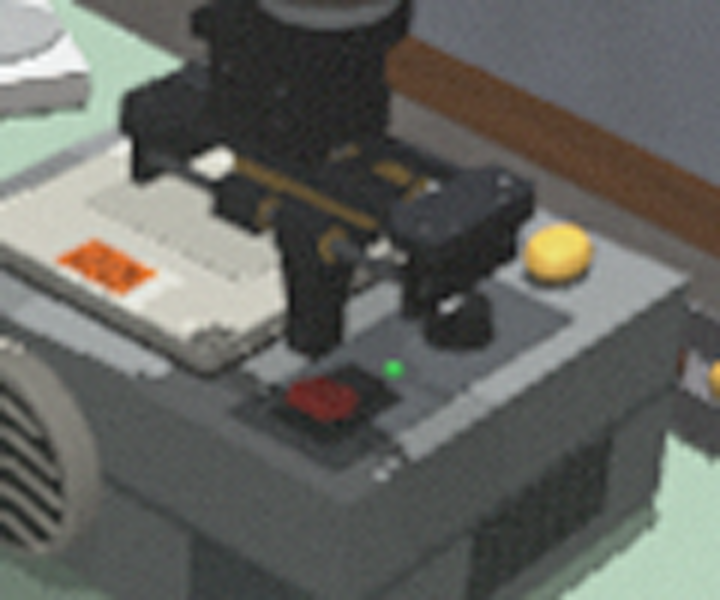

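View pics/wrist2.png

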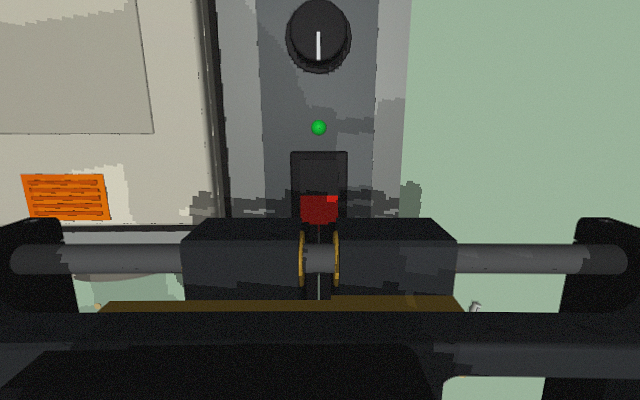

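servo_tool(slide=[[0, 0, -0.3], [0, 0, -0.05], [0, 0, -0.05], [0, 0, -0.05], [0, 0, -0.05], [0, 0, 0]], twist=[[0, 0, 0], [0, 0, 0], [0, 0, 0], [0, 0, 0], [0, 0, 0], [0, 0, 0]], gripper=[1, 1, 1, 1, 1, 1])

```text
time_s: 3.98
tcp_pos: [0.5751, -0.0257, 0.1633]
ee_rot: [[0.996, 0.095, 0.002], [0.095, -0.996, 0.0], [0.002, 0.0, -1.0]]
wrist_force: [-0.5, -0.0, 3.1]
gripper_width: 0.007
```

```bash
python3 - <<'E'
from h import *
c=cap('wrist','w3')
a=c['image'][60:220,240:400]; cv2.imwrite('pics/w3c.png',cv2.resize(a,(600,600),interpolation=cv2.INTER_CUBIC))
E
```

```text
(no output)
```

View pics/w3c.png

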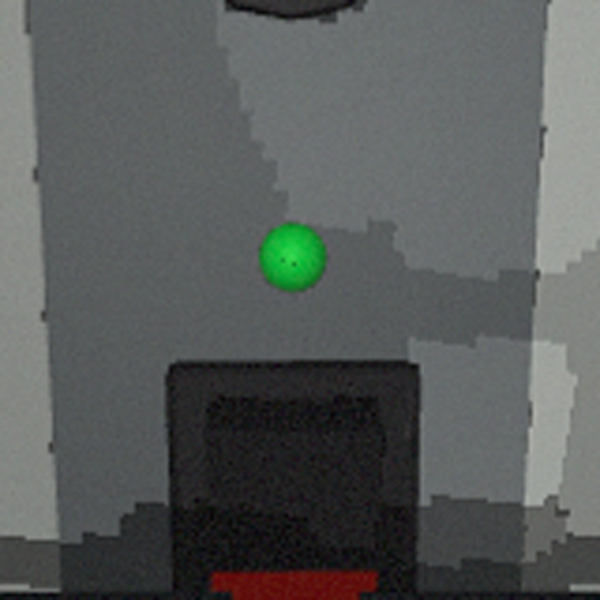

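servo_tool(slide=[[0, 0, -0.04], [0, 0, 0]], twist=[[0, 0, 0], [0, 0, 0]], gripper=[1, 1])

```text
time_s: 4.28
tcp_pos: [0.5752, -0.0257, 0.163]
ee_rot: [[0.995, 0.095, 0.003], [0.095, -0.995, -0.0], [0.003, 0.001, -1.0]]
wrist_force: [-5.5, 2.6, 12.9]
gripper_width: 0.004
```

Hit the stop (force rose, no further travel). Retract up and back to look at both switch and pad.

servo_tool(slide=[[0, 0, 0.5], [-0.3, 0.3, 0.8], [-0.7, 0.5, 0.6], [-0.8, 0.6, 0.3], [0, 0.2, 0], [0, 0, 0]], twist=[[0, 0, 0], [0, 0, 0], [0, 0, 0], [0, 0, 0], [0, 0, 0], [0, 0, 0]], gripper=[1, 1, 1, 1, 1, 1])

```text
time_s: 5.03
tcp_pos: [0.4669, 0.0707, 0.2915]
ee_rot: [[0.995, 0.096, 0.0], [0.096, -0.995, 0.0], [0.0, -0.0, -1.0]]
wrist_force: [-0.4, 1.1, 0.1]
gripper_width: 0.007
```

```bash
python3 - <<'E'
from h import *
c=cap('wrist','w4'); d=cap('side','side4')
a=np.vstack([cv2.resize(c['image'][0:200],(800,250)) if 0 else cv2.resize(c['image'][0:230,150:550],(800,460))])
cv2.imwrite('pics/w4c.png',a)
cv2.imwrite('pics/s4c.png',cv2.resize(d['image'][165:235,300:400],(800,560),interpolation=cv2.INTER_CUBIC))
print(r.sense()['tcp_pos'])
E
```

```text
[0.46718077 0.0697209  0.29077367]
```

View pics/w4c.png

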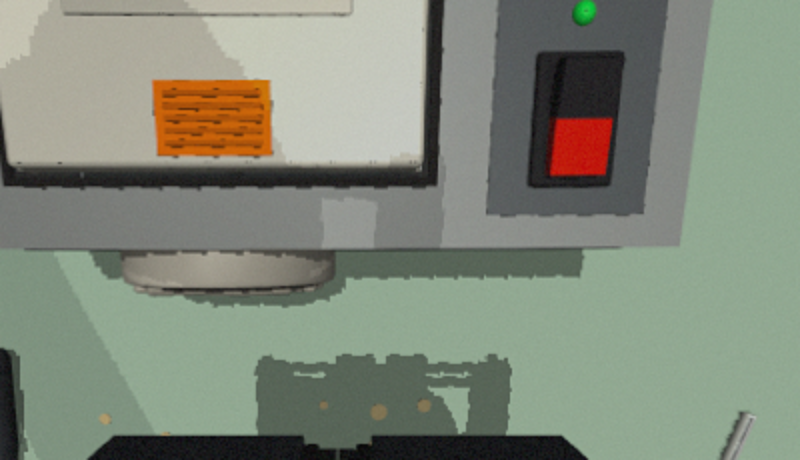

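View pics/s4c.png

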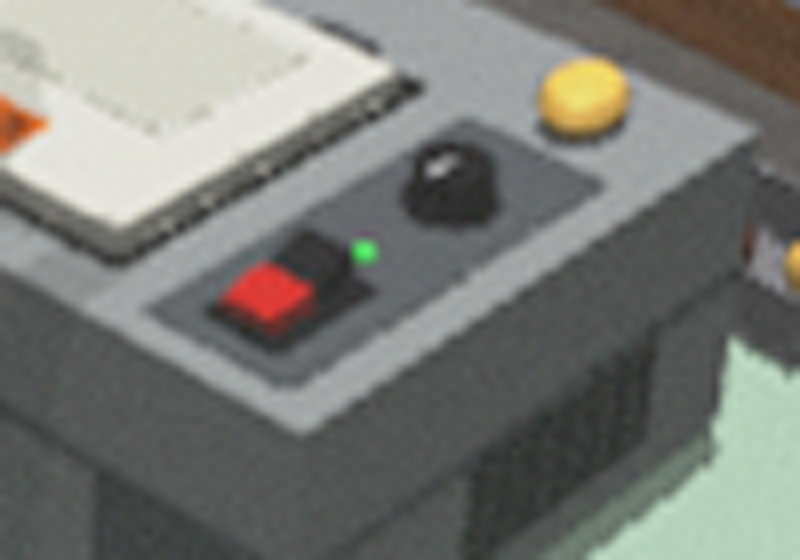

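```bash
python3 - <<'E'
from h import *
c=load('w4')
for p in [(256.2,59),(227,40),(229,78),(286,78),(285.5,40.3)]: print(at_z(c,*p,.163).round(4))
print(((np.array([.5765,.136,.19])-r.sense()['tcp_pos'])/.06).round(2))
E
```

```text
[0.5762 0.1356 0.163 ]
[0.5886 0.161  0.163 ]
[0.5584 0.1586 0.163 ]
[0.5634 0.1089 0.163 ]
[0.5934 0.1114 0.163 ]
[ 1.82  1.1  -1.68]
```

servo_tool(slide=[[0.45, 0.28, 0], [0.45, 0.28, -0.2], [0.46, 0.28, -0.5], [0.46, 0.26, -0.5], [0, 0, -0.5], [0, 0, -0.1], [0, 0, 0], [0, 0, 0]], twist=[[0, 0, 0], [0, 0, 0], [0, 0, 0], [0, 0, 0], [0, 0, 0], [0, 0, 0], [0, 0, 0], [0, 0, 0]], gripper=[1, 1, 1, 1, 1, 1, 1, 1])

```text
time_s: 6.12
tcp_pos: [0.5769, 0.1359, 0.1854]
ee_rot: [[0.996, 0.094, 0.003], [0.094, -0.996, 0.001], [0.003, -0.001, -1.0]]
wrist_force: [0.7, 0.1, 0.6]
gripper_width: 0.007
```

```bash
python3 - <<'E'
from h import *
c=cap('wrist','w5'); d=cap('side','side5')
cv2.imwrite('pics/s5c.png',cv2.resize(d['image'][145:225,260:360],(750,600),interpolation=cv2.INTER_CUBIC))
print(r.sense()['tcp_pos'])
E
```

```text
[0.57656746 0.13607084 0.18543112]
```

View pics/s5c.png

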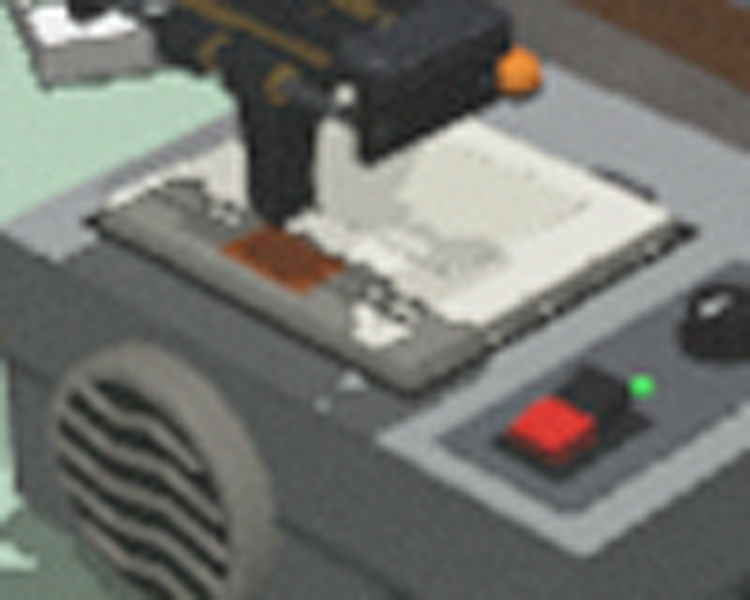

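View pics/w5.png

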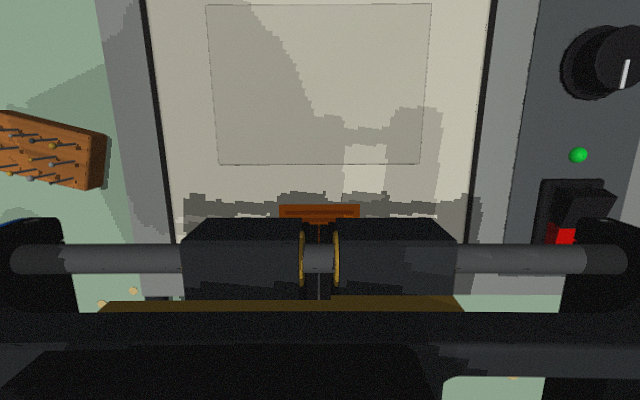

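servo_tool(slide=[[0, 0, -0.33], [0, 0, -0.05], [0, 0, -0.05], [0, 0, -0.05], [0, 0, 0]], twist=[[0, 0, 0], [0, 0, 0], [0, 0, 0], [0, 0, 0], [0, 0, 0]], gripper=[1, 1, 1, 1, 1])

```text
time_s: 6.85
tcp_pos: [0.5758, 0.1361, 0.1577]
ee_rot: [[0.995, 0.095, 0.001], [0.095, -0.995, 0.0], [0.001, -0.0, -1.0]]
wrist_force: [-4.7, 0.4, 9.0]
gripper_width: 0.007
```

servo_tool(slide=[[0, 0, -0.05], [0, 0, 0]], twist=[[0, 0, 0], [0, 0, 0]], gripper=[1, 1])

```text
time_s: 7.1
tcp_pos: [0.5757, 0.1361, 0.1555]
ee_rot: [[0.995, 0.095, 0.001], [0.095, -0.995, 0.0], [0.001, 0.0, -1.0]]
wrist_force: [-6.0, 0.8, 11.1]
gripper_width: 0.01
```

servo_tool(slide=[[0, 0, -0.03], [0, 0, 0]], twist=[[0, 0, 0], [0, 0, 0]], gripper=[1, 1])

```text
time_s: 7.35
tcp_pos: [0.5758, 0.1361, 0.1553]
ee_rot: [[0.995, 0.096, 0.002], [0.096, -0.995, -0.0], [0.002, 0.0, -1.0]]
wrist_force: [-9.3, 0.2, 17.0]
gripper_width: 0.003
```

servo_tool(slide=[[0, 0, 0.6], [-0.5, 0, 0.8], [-0.7, 0, 0.6], [-0.7, 0, 0.5], [-0.5, 0, 0.4], [0, 0, 0], [0, 0, 0], [0, 0, 0], [0, 0, 0], [0, 0, 0], [0, 0, 0], [0, 0, 0]], twist=[[0, 0, 0], [0, 0, 0], [0, 0, 0], [0, 0, 0], [0, 0, 0], [0, 0, 0], [0, 0, 0], [0, 0, 0], [0, 0, 0], [0, 0, 0], [0, 0, 0], [0, 0, 0]], gripper=[1, 1, 1, 1, 1, 1, 1, 1, 1, 1, 1, 1])

```text
time_s: 8.85
tcp_pos: [0.4321, 0.136, 0.3242]
ee_rot: [[0.996, 0.094, -0.0], [0.094, -0.996, -0.0], [-0.0, 0.0, -1.0]]
wrist_force: [0.2, -0.0, -0.5]
gripper_width: 0.006
```

servo_tool(slide=[[0, 0, 0], [0, 0, 0], [0, 0, 0], [0, 0, 0], [0, 0, 0], [0, 0, 0], [0, 0, 0], [0, 0, 0]], twist=[[0, 0, 0], [0, 0, 0], [0, 0, 0], [0, 0, 0], [0, 0, 0], [0, 0, 0], [0, 0, 0], [0, 0, 0]], gripper=[1, 1, 1, 1, 1, 1, 1, 1])

```text
time_s: 9.85
tcp_pos: [0.432, 0.136, 0.3243]
ee_rot: [[0.996, 0.094, 0.0], [0.094, -0.996, 0.0], [0.0, -0.0, -1.0]]
wrist_force: [-0.2, 0.7, -0.8]
gripper_width: 0.006
```

```bash
python3 - <<'E'
from h import *
c=cap('wrist','w6'); d=cap('side','side6'); s=cap('scene','scene6')
cv2.imwrite('pics/s6c.png',np.hstack([cv2.resize(d['image'][100:260,250:410],(400,400)),cv2.resize(s['image'][170:330,240:400],(400,400))]))
print(r.sense())
E
```

```text
{'time_s': 10.0, 'joints': array([ 3.81332508e+01,  1.29058916e+00, -1.16740828e+01, -1.47966901e-03,
       -7.70312603e+01,  5.72814628e+01]), 'joint_velocities': array([-0.03630937, -0.04468697,  0.03104176,  0.17156698,  0.03670905,
        0.04782587]), 'effort': array([-1.70758412e-04, -2.09538782e+01,  1.97324449e+01,  4.35652569e+00,
        8.38442752e-02,  1.05469869e-05]), 'tcp_pos': array([0.43201538, 0.13599937, 0.32425975]), 'ee_rot': array([[ 9.95538311e-01,  9.43582034e-02,  4.03033852e-05],
       [ 9.43582007e-02, -9.95538310e-01,  6.36344762e-05],
       [ 4.61279988e-05, -5.95476040e-05, -9.99999997e-01]]), 'wrist_force': array([ 0.24336835, -0.11521351,  1.21570035]), 'moment': array([-0.056796  , -0.02346967,  0.03295286]), 'gripper_width': 0.005040963913865027}
```

View pics/s6c.png

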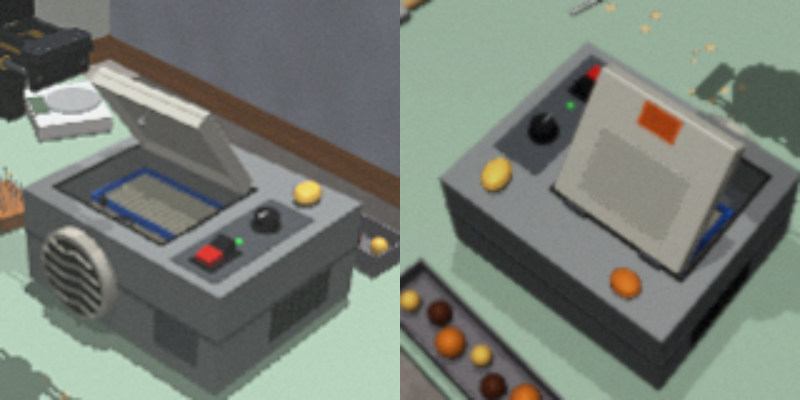

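View pics/w6.png

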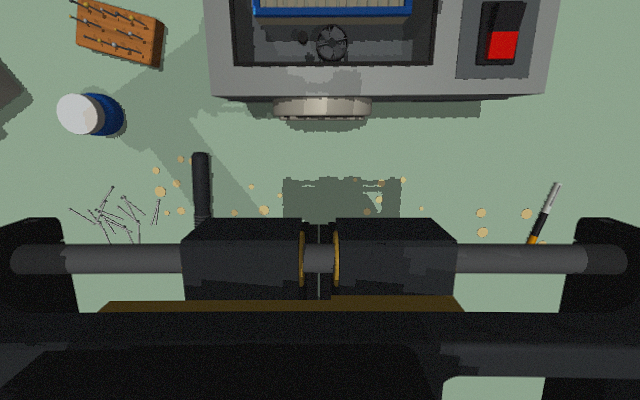

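The side crop shows the hatch standing open, with its upper edge at about (150, 90). The red end of the switch is down at (210, 253). Both stones on top are where they were, and the arm is clear.

```bash
python3 -c "
from station import r
print(r.finish_job())"
```

```text
the job is handed in; nothing more can be done
None
```

The extractor is switched off and the filter hatch is standing open. I handed the job in at about 10 s of the 35 s allowed.

- **Switch:** I pressed the red end down with the shut fingertips until it stopped (about 13 N on the wrist). Pictures taken from clear of the switch show the red front end down and the black rear end up.
- **Hatch:** I pressed the orange pad once, about 7.5 mm to its stop (about 17 N on the wrist), then pulled quickly up and back. The hatch rose by itself.
- **Last checks:** The pictures 2.6 s after release show the hatch fully up, the switch still off and both stones on the machine where they were. What the pictures show on the bench looks undisturbed. The tool was at x = 0.432 m, z = 0.324 m, with no contact force beyond sensor noise.
- **Limits of the checks:** The green light stayed on after the switch tipped, so I judged "off" by the rocker's tilt. I could not read the latch pin angle or the hatch angle directly. No check failed.

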